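Flip the guard tab and unscrew the creamer cap

TASK

Open the glass creamer for refilling: flip its hinged steel tab right back until it lies against its stop, then unscrew the cap beneath it (counter-clockwise from above) by feel, without forcing or yanking it against the neck, and lift it off. Set the cap gently, bar upward, on the middle of the closed wooden box's lid and let go, leaving the tab flipped back and the other pantry things where they stand.

Things in the scene. Friction and masses are not known exactly. Their poses are not given: they have to be found in the camera images.
- tab (a joint): angle of the flip-top tab, rad: 0 = closed, level over the cap, which cannot then be gripped; grows as the tongue is lifted up and over, away from its closed side; stop at 2.4. Light friction; let go below about 1.1 it falls shut, beyond about 2.0 it drops on by itself to the stop.
- tab_tip (a point): grip point on the tab's tongue, moving with the tab. The tab is a 4 mm steel plate 60 mm wide; from its free edge a tongue 10 mm wide, 8 mm thick, 38 mm long sticks out, to be pinched by its sides (fingers closing along the hinge line; it can pivot between the pads). The point is mid-width, mid-thickness, 14 mm from the tongue's end, 134 mm from the hinge line.
- tab_hinge (a point): middle of the tab's hinge line, 135 mm above the table, 75 mm behind the cap's axis, fixed to the bracket. Own axes: x horizontal, pointing from the closed tab's tongue towards the hinge; y along the hinge line; z up.
- bracket: grey metal bracket fixed to the table, holding the creamer so that it cannot turn; base plate 150 x 96 x 8 mm, two posts 10 mm wide rise to 144 mm at 77 mm in +x, 41 mm to either side. Origin: on the table under the creamer's axis; x horizontal towards the hinge, z up.
- creamer: small glass creamer, 70 mm across, 88 mm high to its mouth, clamped in the bracket on a rubber foot: twisted, it gives about 0.2 rad per N m. Origin: centre of its underside. Its coarse lug thread is hidden under the cap; the creamer's yaw tells nothing of use. Twisting on at the stop or pulling a held cap loads the neck: keep below 20 N (0.2 N m of twist is plenty).
- cap: loose steel screw cap, 0.1 to 0.16 kg: round, 49 mm across, 20 mm high, with an upright finger bar on top 46 mm long (cap's x), 12 mm thick (cap's y), 29 mm high. Origin: centre of its underside, z up, 80 mm above the table at the start. Turns almost freely counter-clockwise (from above) until a hard stop, met after 0.4 to 1.45 rad, different each time; must be felt for.
- cap_bar (a point): grip point of the cap: on its axis, 42 mm above its underside, 22 mm above its round top, 7 mm below the top of the bar. Axes as the cap's. Only at the turning stop or less than 0.1 rad short of it does the cap come straight up (neck 16 mm deep in it); elsewhere the thread holds it after 1 to 2 mm. About 2 mm of side play; pushed sideways it binds.
- lid_box: closed wooden box with a flat lid, 156 x 136 mm (x, y), 70 mm high, fixed to the table. Origin: centre of its underside.
- lid_top (a point): centre of the top of the wooden box's lid, 70 mm above the table; the cap is to stand here, within about 40 mm. Axes as the box's.
- mug: teal ceramic mug, bystander, 82 mm across, 92 mm high. Origin: centre of its underside.
- dripper: clear plastic dripper cone, bystander, 110 mm across, 80 mm high. Origin: centre of its underside.
- spoon: stainless measuring spoon lying flat, bystander, 150 mm long. Origin: its underside.
- tin: small metal tin, bystander, 54 mm across, 55 mm high. Origin: centre of its underside.
- jar: glass jar with wooden lid, bystander, 64 mm across, 100 mm high. Origin: centre of its underside.
- shaker: white ceramic shaker, bystander, 44 mm across, 90 mm high. Origin: centre of its underside.
Not all that is in view belongs to the job. Several things have the shape of the bracket; the one meant has the colours described above.

How it is judged:
By the outcome, as a careful person would: the job done as asked, in the order asked, and still so for the second after the job is handed in, with the robot touching nothing.
It also fails if it takes over 72 s, if anything falls off the work surface, if the arm or the gripper's body presses on something with over 40 N, if the wrist force passes 120 N, or if a joint passes its speed limit or range.

ROBOT

A 6-joint arm with a two-finger parallel gripper is mounted at the origin on the work surface. World frame = base frame: x ahead of the robot, y to its left, z up, the work surface at z = 0. Lengths are in m, angles in rad, forces in N, time in s.
With the tool pointing down it reaches from about 0.4 to 0.825 m from the base axis. Payload 7 kg.
Tool frame: the origin (TCP) lies midway between the tips of the shut fingers; the grasp point (between the pads) lies 19 mm behind it (arm.hold_point_z is the distance from the TCP to the grasp point, in m); z points along the fingers, x is the direction in which the jaws open and shut, and the axes are right-handed (so a half turn about z gives the same grasp; the last joint's range is limited). The gripper opens to 88 mm and grips with 3 to 60 N. Pads are 19 mm wide; open, the fingers measure 130 mm over their backs; the gripper's body (78 mm by 193 mm) begins 47 mm behind the grasp point.
Start: joints at [-1.048, 0.359, 0.012, 0, -1.224, -0.288], TCP at [0.157, -0.656, 0.227] pointing down, gripper open.
Joint ranges: [-3.07, 3.07], [-1.43, 2.12], [-1.02, 1.25], [-3.03, 1.67], [-3.05, -0], [-3.03, 3.03]. Speed limits (rad/s): [2.39, 2.39, 3.01, 3.14, 3.14, 3.14].

INTERFACE

Orientations are given as [roll, pitch, yaw] about the fixed x, y, z axes, in that order (R = Rz(yaw) Ry(pitch) Rx(roll)).
In Python, from station import readout, viewer, job, arm gives the robot as it stands.
- The arm moves only by the tool apply_moves, never from a script. Its argument "deltas" is text: rows parted by semicolons, each of 4 numbers parted by spaces: the shift along the tool's x, y, z in cm, then the turn about the tool's z in rad. A call has 1 to 10 rows; each row shifts and turns the commanded pose from where the row before left it, along the tool's axes as they then stand; what a row does not reach is not made up. A row lasts 1/8 s, in which the tool goes at most 62.5 mm and 10.7 degrees, less where a joint would pass 70% of its speed; a pose out of reach is approached as far as the arm can. A call is refused whole if a number of a shift passes 6.25 or a number of a turn 0.188, either way. A call with a gripper value outside its range is refused whole. "gripper" is the closure, from -1 (fully open) to 1 (shut), so that 0 is half open, set as the call begins (left out, the last holds). The fingers move at their own pace and stop on an object; "squeeze" is the grip in N (left out, the last holds). Time passes only in rows, so rows that do not move let the fingers close. It gives the time, the measured TCP pose, the force and the opening at its end, in the units of the state.
- readout.get_state(): the state, without advancing time (a new reading comes with each control period).
- viewer.grab_frame(name): name is "scene" or "top" or "wrist"; returns a dict with "image" (384x512x3 uint8, red, green, blue), "camera_matrix" (3x3 intrinsics, pixels), "cam_to_world" (4x4, takes a point from camera to world coordinates). Camera axes: x right, y up, looking along -z (the intrinsics and any distortion apply to the point x, -y, -z); pixel columns grow to the right and rows downward; lengths in m; the calibration is good to about 2 mm. A picture is of the moment at which its call begins. There is no depth.
- job.job_done(): hands the job in, once; it reports no verdict.
Trained networks look in the newest picture that a camera, given by its name, has taken for a name from the list of things; names that differ only in an ending like _2 or _b are one class to them, and where a whole thing is asked for, a point or a joint stands for the part that bears it (a point fixed in the world has none). Each returns a list of dicts, best first, with "conf" (0 to 1); they miss things now and then, are a little off and sometimes report something else, mostly with a low value. They report only what shows in the picture. A call takes as long as a camera call. They do not tell look-alikes from the thing itself.
- viewer.silhouettes(camera, query): "region" (384x512 bool, what is visible of it) and "extent" ([left, top, width, height] in pixels, round what is visible of it).
The state is a dict: "t": time; "q": joint angles; "qd": joint speeds; "joint_efforts": joint torques, N m; "eef_pos": TCP position; "ee_rot": TCP orientation; "force": force on the tool from outside, world axes, zero at the start; "moment": the same for the moment, N m; "width": finger opening in m.
Only numpy, scipy, OpenCV 4.12 (cv2) and the standard library are available. Lean on these libraries where they do the work, as an engineer would, in place of code of your own. Each camera call takes 0.05 s, during which the arm holds its last target.

## Working session

There is one attempt and no reset: what is moved stays moved. The work goes in short steps, Python scripts to look and compute and a tool call to move; the robot and the scene stay as the last step left them, time stands still between calls to the robot, and variables do not carry over. Pictures are saved under pics/ and viewed, and the job is handed in when it is done.

Besides the shell and the picture viewer there is one more tool, called after "Emit:" as name(argument=value, ...), one argument or row to a line, values as JSON. apply_moves: Moves the arm, as the interface text tells. Its arguments: {"type":"object","properties":{"deltas":{"type":"string"},"gripper":{"type":"number"},"squeeze":{"type":"number"}},"required":["deltas"]}

```bash
ls; mkdir -p pics; python3 - <<'E'
from station import readout, viewer, job, arm
import cv2
print(readout.get_state()); print([a for a in dir(arm) if a[0]!='_'], arm.hold_point_z)
for c in ["scene","top","wrist"]:
    f=viewer.grab_frame(c); cv2.imwrite(f"pics/{c}0.png",f["image"][:,:,::-1]); print(c,f["camera_matrix"],f["cam_to_world"],[k for k in f])
E
```

```text
pics
{'t': 0.0, 'q': array([-1.04789080e+00,  3.59380794e-01,  1.10868975e-02, -3.46384797e-04,
       -1.22408560e+00, -2.88097232e-01]), 'qd': array([ 0.00024663, -0.00159918,  0.00297149,  0.00011989,  0.00114697,
        0.00080078]), 'joint_efforts': array([ 8.39077416e-05, -5.82723105e+01,  2.93053025e+01,  6.99721992e+00,
        6.92199043e-03, -2.03359104e-04]), 'eef_pos': array([ 0.1569093 , -0.65602512,  0.2256395 ]), 'ee_rot': array([-3.14145499e+00, -1.61045057e-03,  1.80548655e+00]), 'force': array([-0.15966222, -0.14366692, -0.39967559]), 'moment': array([0.0145166 , 0.03147932, 0.04420875]), 'width': 0.08800506870948782}
['Unreachable', 'hold_point_z'] 0.0188
scene [[360.32086296   0.         259.0916358 ]
 [  0.         360.32086296 188.69238357]
 [  0.           0.           1.        ]] [[-0.72485595 -0.43559189  0.53370737  1.05259284]
 [ 0.68877546 -0.47300126  0.54941621  0.56204968]
 [ 0.01312302  0.76585215  0.64288279  0.72843412]
 [ 0.          0.          0.          1.        ]] ['image', 'camera_matrix', 'cam_to_world']
top [[390.76575258   0.         255.78733378]
 [  0.         390.76575258 190.0273425 ]
 [  0.           0.           1.        ]] [[-0.01976215  0.98157987 -0.19002739  0.30268815]
 [-0.99940179 -0.0247895  -0.02411519 -0.00231155]
 [-0.02838167  0.18943714  0.98148258  1.25829603]
 [ 0.          0.          0.          1.        ]] ['image', 'camera_matrix', 'cam_to_world']
wrist [[341.84271339   0.         253.2320494 ]
 [  0.         341.84271339 190.9383915 ]
 [  0.           0.           1.        ]] [[-0.23300255 -0.92665947 -0.29497802  0.07604743]
 [ 0.97247245 -0.22118993 -0.07329635 -0.67573193]
 [ 0.00267459 -0.30393624  0.95268862  0.38407012]
 [ 0.          0.          0.          1.        ]] ['image', 'camera_matrix', 'cam_to_world']
```

View pics/scene0.png

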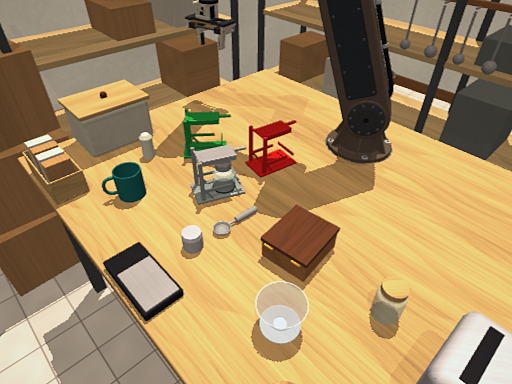

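View pics/top0.png

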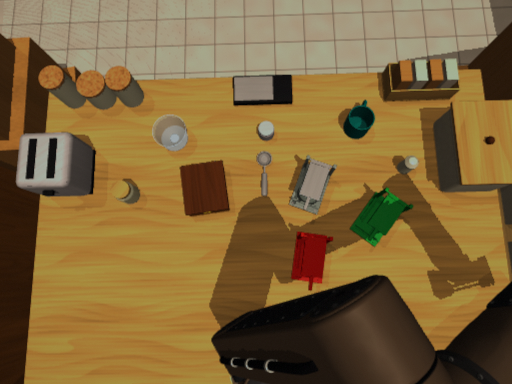

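View pics/wrist0.png

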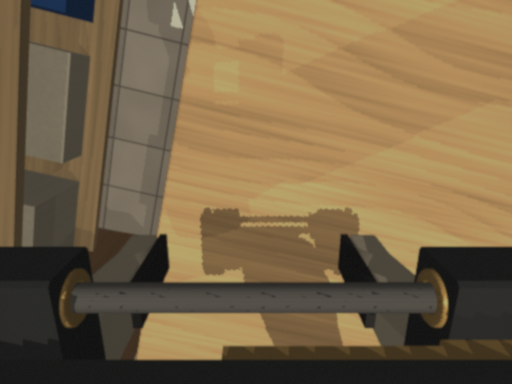

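```bash
cat > h.py <<'E'
from station import readout, viewer, job, arm
import numpy as np, cv2
def cam(c):
    f=viewer.grab_frame(c); return f
def ray(f,u,v):
    K=f["camera_matrix"];T=f["cam_to_world"]
    d=np.array([(u-K[0,2])/K[0,0],-(v-K[1,2])/K[1,1],-1.])
    return T[:3,3],T[:3,:3]@d
def atz(f,u,v,z):
    o,d=ray(f,u,v); return o+d*(z-o[2])/d[2]
def proj(f,P):
    K=f["camera_matrix"];T=f["cam_to_world"]
    p=(np.atleast_2d(P)-T[:3,3])@T[:3,:3]
    return np.c_[K[0,2]+K[0,0]*p[:,0]/-p[:,2], K[1,2]+K[1,1]*-p[:,1]/-p[:,2]]
E
python3 - <<'E'
from h import *
for c in ["scene","top"]:
  for q in ["tab","tab_tip","bracket","creamer","cap","cap_bar","lid_box","mug","dripper","spoon","tin","jar","shaker"]:
    print(c,q,[(round(r["conf"],2),[int(x) for x in r["extent"]]) for r in viewer.silhouettes(c,q)])
E
```

```text
scene tab [(0.82, [257, 120, 39, 17]), (0.72, [196, 145, 54, 21]), (0.6, [184, 110, 40, 16]), (0.6, [214, 161, 15, 10])]
scene tab_tip [(0.67, [196, 145, 45, 20]), (0.67, [187, 112, 39, 12]), (0.64, [254, 119, 38, 21]), (0.34, [100, 160, 45, 41]), (0.18, [259, 206, 80, 73])]
scene bracket [(0.93, [247, 119, 48, 53]), (0.63, [185, 108, 43, 52]), (0.62, [189, 145, 57, 58]), (0.55, [195, 148, 51, 19])]
scene creamer [(0.79, [214, 168, 25, 26])]
scene cap [(0.46, [214, 162, 17, 9])]
scene cap_bar [(0.57, [215, 163, 12, 11])]
scene lid_box [(0.92, [261, 208, 78, 68])]
scene mug [(0.63, [102, 160, 45, 43])]
scene dripper [(0.73, [253, 282, 56, 62]), (0.65, [189, 146, 56, 59])]
scene spoon [(0.79, [214, 207, 42, 27])]
scene tin [(0.88, [182, 226, 17, 25])]
scene jar [(0.9, [373, 279, 34, 48])]
scene shaker [(0.66, [140, 130, 14, 29])]
top tab [(0.73, [302, 239, 21, 48]), (0.63, [299, 160, 32, 50]), (0.51, [178, 161, 50, 52])]
top tab_tip [(0.94, [370, 192, 31, 47]), (0.8, [298, 160, 31, 42]), (0.7, [300, 236, 23, 56])]
top bracket [(0.95, [292, 233, 37, 56]), (0.71, [289, 159, 46, 55]), (0.67, [347, 189, 65, 57])]
top creamer [(0.53, [298, 185, 16, 22])]
top cap [(0.54, [288, 158, 46, 55])]
top cap_bar []
top lid_box [(0.58, [179, 159, 51, 54])]
top mug [(0.63, [345, 98, 27, 41])]
top dripper [(0.76, [150, 115, 37, 37]), (0.32, [107, 181, 31, 21])]
top spoon [(0.56, [255, 153, 13, 39])]
top tin [(0.84, [256, 118, 20, 23])]
top jar [(0.64, [285, 155, 50, 58])]
top shaker [(0.52, [397, 159, 21, 16])]
```

```bash
python3 - <<'E'
from h import *
f=cam("top"); a=cv2.resize(f["image"][140:230,265:355],None,fx=6.6,fy=6.6,interpolation=cv2.INTER_CUBIC); cv2.imwrite("pics/t1.png",a[:,:,::-1])
f=cam("scene"); a=cv2.resize(f["image"][130:220,170:290],None,fx=6.6,fy=6.6,interpolation=cv2.INTER_CUBIC); cv2.imwrite("pics/s1.png",a[:,:,::-1])
E
```

```text
(no output)
```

View pics/t1.png

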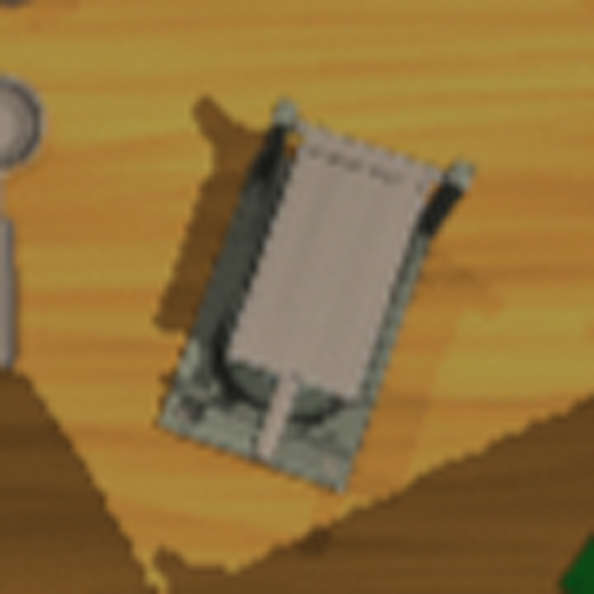

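View pics/s1.png

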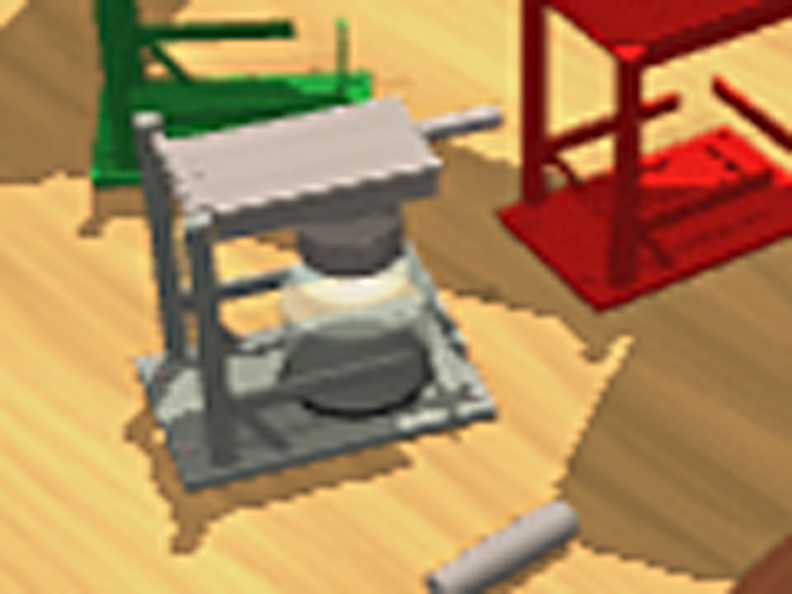

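```bash
python3 - <<'E'
from h import *
from scipy.optimize import least_squares
ft=cam("top");fs=cam("scene")
T=lambda u,v:(265+u/6.6-.5,140+v/6.6-.5); S=lambda u,v:(170+u/6.6-.5,130+v/6.6-.5)
# model pts in bracket frame
obs=[(ft,T(285,108),(.077,.041,.144)),(ft,T(462,172),(.077,-.041,.144)),(ft,T(268,455),(-.073,0,.135)),
(fs,S(147,120),(.077,-.041,.144)),(fs,S(203,215),(.077,.041,.144)),(fs,S(497,118),(-.073,0,.135))]
def W(p,m):
    x,y,a=p; c,s=np.cos(a),np.sin(a); return np.array([x+c*m[0]-s*m[1],y+s*m[0]+c*m[1],m[2]])
def res(p): return np.concatenate([(proj(f,W(p,m))[0]-o) for f,o,m in obs])
r=least_squares(res,[.5,-.15,-.3]); print(r.x,r.fun.round(2))
p=r.x
print("hinge",W(p,(.075,0,.135)),"tip",W(p,(-.059,0,.135)))
# base front corners from top
for u,v in [(160,425),(345,490)]:
    P=atz(ft,*T(u,v),.008); c,s=np.cos(p[2]),np.sin(p[2]); d=P[:2]-p[:2]; print("corner local",c*d[0]+s*d[1],-s*d[0]+c*d[1])
# lid
for f,c in((ft,"top"),(fs,"scene")):
    g=viewer.silhouettes(c,"lid_box")[0]["region"]
    cn,_=cv2.findContours(g.astype(np.uint8),0,2); cn=max(cn,key=cv2.contourArea); print(c,cv2.minAreaRect(cn), cv2.approxPolyDP(cn,4,True).reshape(-1,2).tolist())
a=cv2.resize(ft["image"][150:225,170:240],None,fx=8,fy=8,interpolation=cv2.INTER_CUBIC); cv2.imwrite("pics/tb.png",a[:,:,::-1])
E
```

```text
[ 0.52734145 -0.14008508 -0.36091861] [-0.23  1.03 -0.3   0.19 -0.64  1.15 -0.62 -0.02 -1.46  1.   -0.33 -0.44]
hinge [ 0.59750941 -0.16657011  0.135     ] tip [ 0.47214265 -0.11925018  0.135     ]
corner local -0.05111246590390879 0.04798260448505932
corner local -0.051748641652786385 -0.046927842855013696
top ((203.61997985839844, 188.33998107910156), (51.47737503051758, 44.12346649169922), 81.8698959350586) [[220, 162], [180, 169], [186, 214], [228, 210]]
scene ((298.59478759765625, 239.8031005859375), (65.62445831298828, 64.83836364746094), 32.82853698730469) [[296, 205], [262, 236], [262, 253], [304, 280], [333, 247], [339, 228]]
```

View pics/tb.png

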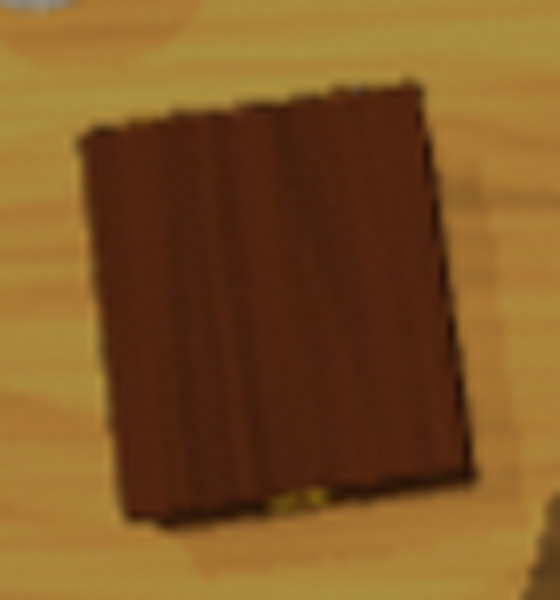

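Emit:
apply_moves(
  deltas="0 0 0 0.149; 0 0 0 0.149; 0 0 0 0.149; 0 0 0 0.148; 5 0.85 0 0; 5 0.85 0 0; 5 0.85 0 0; 5 0.85 0 0; 5 0.85 0 0; 5 0.85 0 0",
  gripper=-0.3,
)

```text
t: 3.0
eef_pos: [0.3111, -0.3923, 0.2269]
ee_rot: [3.141, 0.0, 1.211]
force: [0.9, -0.2, -0.5]
width: 0.0573
```

Emit:
apply_moves(
  deltas="5 0.85 0 0; 5 0.85 0 0; 5 0.85 0 0; 5 0.85 0 0; 5 0.85 0 0; 5 0.85 0 0; 0 0 0 0; 0 0 0 0",
)

```text
t: 4.0
eef_pos: [0.4638, -0.1308, 0.2265]
ee_rot: [-3.141, 0.0, 1.212]
force: [-0.4, -0.1, 0.9]
width: 0.0568
```

```bash
cat >> h.py <<'E'
def rel(target, yaw=None):
    s=readout.get_state(); w=s["ee_rot"][2]; x=np.array([np.cos(w),np.sin(w)]); y=np.array([x[1],-x[0]])
    d=np.array(target)-s["eef_pos"]
    print("delta tool cm",(100*x@d[:2]).round(2),(100*y@d[:2]).round(2),(-100*d[2]).round(2),"turn",None if yaw is None else round(w-yaw,3))
def save(c,n,crop=None,k=1.5):
    f=cam(c); a=f["image"]
    if crop: a=a[crop[1]:crop[3],crop[0]:crop[2]]
    a=cv2.resize(a,None,fx=k,fy=k,interpolation=cv2.INTER_CUBIC); cv2.imwrite(f"pics/{n}.png",a[:,:,::-1]); return f
def st():
    s=readout.get_state()
    for k in ["t","q","eef_pos","ee_rot","force","moment","width"]: print(k,np.round(s[k],4))
P0=(0.52734145,-0.14008508,-0.36091861)
def W(m,p=P0):
    x,y,a=p; c,s=np.cos(a),np.sin(a); return np.array([x+c*m[0]-s*m[1],y+s*m[0]+c*m[1],m[2]])
E
python3 - <<'E'
from h import *
st(); rel(W((-.060,0,.2))); f=save("wrist","w1",None,1.5)
print(proj(f,[W((-.073,0,.135)),W((-.035,0,.135)),W((-.035,.03,.135)),W((-.035,-.03,.135))]))
E
```

```text
t 4.0
q [ 0.1344  0.0362 -0.399   0.     -1.1359 -2.0645]
eef_pos [ 0.4638 -0.1308  0.2265]
ee_rot [-3.1414e+00  1.0000e-04  1.2116e+00]
force [-0.3775 -0.0504  0.9154]
moment [-0.082   0.0066  0.0203]
width 0.0568
delta tool cm 1.38 0.28 2.65 turn None
[[271.45922381 182.61123357]
 [270.58561276 228.51536759]
 [308.31558709 228.57687965]
 [232.84433345 228.4538371 ]]
```

View pics/w1.png

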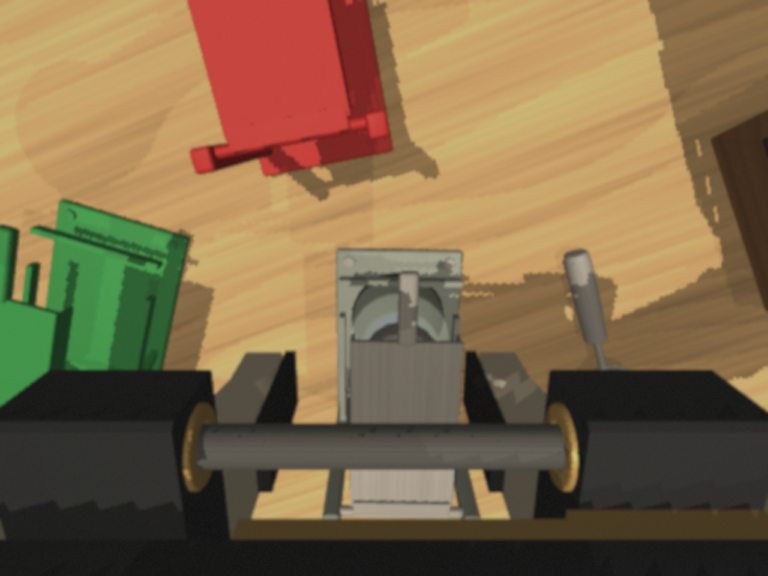

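Emit:
apply_moves(
  deltas="1.4 0.25 0 0; 0 0 2.5 0; 0 0 2.5 0; 0 0 2.5 0; 0 0 1.5 0; 0 0 1.4 0; 0 0 0 0; 0 0 0 0",
)

```text
t: 5.05
eef_pos: [0.4717, -0.1187, 0.1232]
ee_rot: [3.141, -0.0, 1.211]
force: [0.5, 0.5, -0.4]
width: 0.0568
```

```bash
python3 - <<'E'
from h import *
st(); rel(W((-.060,0,.122))); f=save("wrist","w2",None,1.5)
E
```

```text
t 5.05
q [ 1.5890e-01  1.4560e-01 -5.3820e-01  3.0000e-04 -8.8610e-01 -2.0901e+00]
eef_pos [ 0.4717 -0.1187  0.1232]
ee_rot [ 3.1407e+00 -2.0000e-04  1.2107e+00]
force [ 0.4842  0.548  -0.3828]
moment [-0.0605 -0.0158  0.0299]
width 0.0568
delta tool cm -0.03 -0.04 0.12 turn None
```

View pics/w2.png

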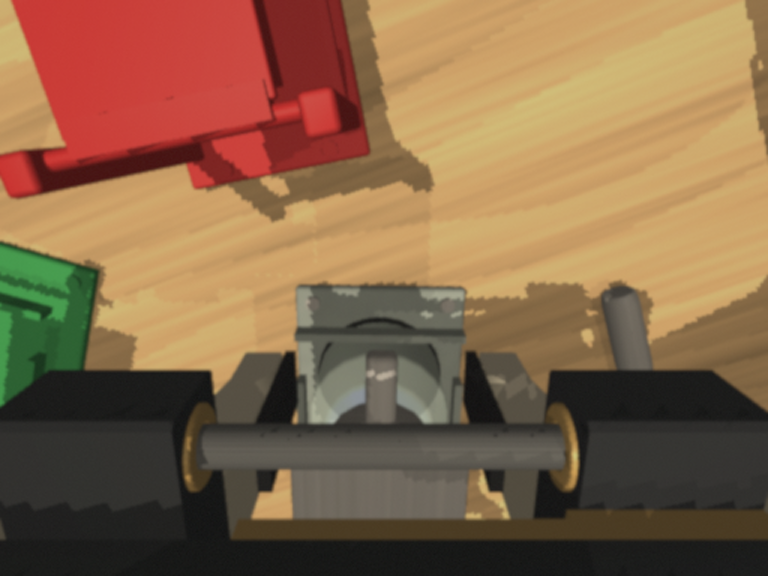

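Emit:
apply_moves(
  deltas="0 0 0 0; 0 0 0 0; 0 0 0 0; 0 0 0 0; 0 0 0 0; 0 0 0 0",
  gripper=1,
  squeeze=15,
)

```text
t: 5.85
eef_pos: [0.4713, -0.1185, 0.1225]
ee_rot: [3.142, -0.0, 1.21]
force: [0.6, 1.0, 0.6]
width: 0.0095
```

```bash
python3 - <<'E'
from h import *
st()
# arc plan: grip r=.135, steps in theta
r=.135
th=np.linspace(0,2.3,25)
y=-r*np.cos(th)*100; z=-r*np.sin(th)*100
for a,b,t in zip(np.diff(y),np.diff(z),th[1:]): print(f"0 {a:.2f} {b:.2f} 0 ; th {t:.2f}")
E
```

```text
t 5.85
q [ 1.5910e-01  1.4600e-01 -5.3910e-01 -4.0000e-04 -8.8540e-01 -2.0901e+00]
eef_pos [ 0.4713 -0.1185  0.1225]
ee_rot [ 3.1415e+00 -4.0000e-04  1.2104e+00]
force [0.6284 1.0444 0.6284]
moment [ 0.5288 -0.0434 -0.1401]
width 0.0095
0 0.06 -1.29 0 ; th 0.10
0 0.19 -1.28 0 ; th 0.19
0 0.31 -1.26 0 ; th 0.29
0 0.43 -1.22 0 ; th 0.38
0 0.54 -1.17 0 ; th 0.48
0 0.65 -1.12 0 ; th 0.57
0 0.75 -1.05 0 ; th 0.67
0 0.85 -0.97 0 ; th 0.77
0 0.94 -0.89 0 ; th 0.86
0 1.02 -0.79 0 ; th 0.96
0 1.09 -0.69 0 ; th 1.05
0 1.15 -0.58 0 ; th 1.15
0 1.20 -0.47 0 ; th 1.25
0 1.24 -0.35 0 ; th 1.34
0 1.27 -0.23 0 ; th 1.44
0 1.29 -0.11 0 ; th 1.53
0 1.29 0.01 0 ; th 1.63
0 1.29 0.14 0 ; th 1.72
0 1.27 0.26 0 ; th 1.82
0 1.24 0.38 0 ; th 1.92
0 1.19 0.50 0 ; th 2.01
0 1.14 0.61 0 ; th 2.11
0 1.08 0.71 0 ; th 2.20
0 1.00 0.81 0 ; th 2.30
```

Emit:
apply_moves(
  deltas="0 0.06 -1.29 0; 0 0.19 -1.28 0; 0 0.31 -1.26 0; 0 0.43 -1.22 0; 0 0.54 -1.17 0; 0 0.65 -1.12 0",
)

```text
t: 6.6
eef_pos: [0.4919, -0.1266, 0.1967]
ee_rot: [-3.141, 0.0, 1.211]
force: [2.3, 0.3, -3.5]
width: 0.0097
```

```bash
python3 - <<'E'
from h import *
st(); save("scene","s2",(160,80,300,210),5)
E
```

```text
t 6.6
q [ 0.1354  0.1058 -0.3943 -0.     -1.0709 -2.0664]
eef_pos [ 0.4919 -0.1266  0.1967]
ee_rot [-3.1414e+00  1.0000e-04  1.2106e+00]
force [ 2.2887  0.333  -3.4549]
moment [ 0.0644 -0.681  -0.1746]
width 0.0097
```

View pics/s2.png

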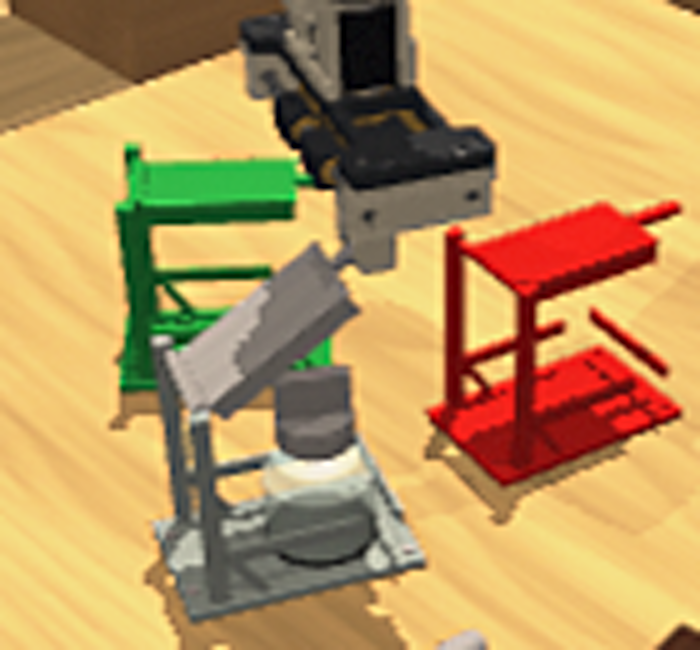

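The tab is lifting about 0.55 rad, with the tongue held at crop (350,265), and the cap bar is visible below. Continuing the arc.

Emit:
apply_moves(
  deltas="0 0.75 -1.05 0; 0 0.85 -0.97 0; 0 0.94 -0.89 0; 0 1.02 -0.79 0; 0 1.09 -0.69 0; 0 1.15 -0.58 0; 0 1.2 -0.47 0; 0 1.24 -0.35 0; 0 1.27 -0.23 0; 0 1.29 -0.11 0",
)

```text
t: 7.9
eef_pos: [0.5928, -0.1659, 0.2576]
ee_rot: [-3.141, 0.002, 1.21]
force: [-4.9, -7.0, -1.2]
width: 0.0096
```

Emit:
apply_moves(
  deltas="0 1.29 0.01 0; 0 1.29 0.14 0; 0 1.27 0.26 0; 0 1.24 0.38 0; 0 1.19 0.5 0; 0 1.14 0.61 0; 0 1.08 0.71 0; 0 0.8 0.65 0; 0 0 0 0; 0 0 0 0",
)

```text
t: 9.15
eef_pos: [0.6802, -0.2002, 0.2254]
ee_rot: [3.14, 0.003, 1.21]
force: [-2.4, -9.7, 0.5]
width: 0.0098
```

```bash
python3 - <<'E'
from h import *
st(); save("scene","s3",(160,60,300,210),4)
p=readout.get_state()["eef_pos"]-W((.075,0,.122)); print(np.arctan2(p[2],-np.hypot(p[0],p[1])),np.linalg.norm(p))
E
```

```text
t 9.15
q [-0.0105  0.4143  0.0924  0.0035 -1.2487 -1.9226]
eef_pos [ 0.6802 -0.2002  0.2254]
ee_rot [3.1403e+00 3.0000e-03 1.2096e+00]
force [-2.4152 -9.7193  0.5422]
moment [-3.8731  0.9138 -0.0767]
width 0.0098
2.282098193754798 0.13662493749721885
```

View pics/s3.png

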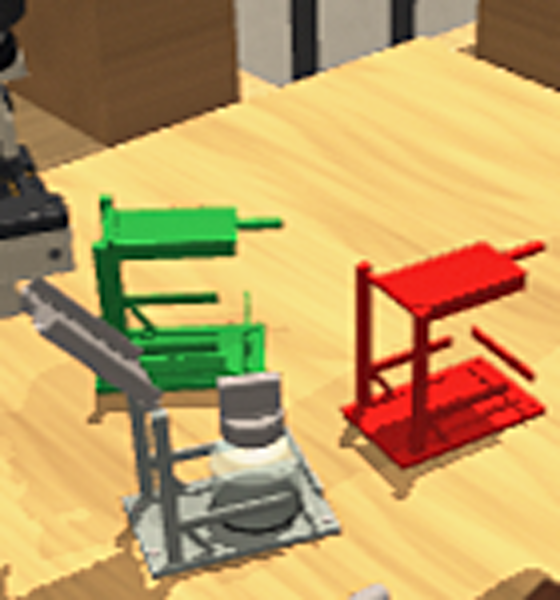

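Emit:
apply_moves(
  deltas="0 0 0 0; 0 0 0 0; 0 0 0 0; 0 0 -2 0; 0 0 -3 0; 0 0 -3 0; 0 0 0 0",
  gripper=-0.3,
)

```text
t: 10.07
eef_pos: [0.6811, -0.1971, 0.308]
ee_rot: [3.136, -0.001, 1.211]
force: [-0.1, -0.3, -0.2]
width: 0.057
```

```bash
python3 - <<'E'
from h import *
st(); f=save("scene","s4",(160,60,300,210),4); g=save("top","t4",(265,110,365,230),5)
print("scene",[(round(r["conf"],2),r["extent"]) for r in viewer.silhouettes("scene","cap_bar")])
print("top",[(round(r["conf"],2),r["extent"]) for r in viewer.silhouettes("top","cap_bar")])
for a in (2.28,2.4):
  m=W((.075-.148*np.cos(a),0,.135+.148*np.sin(a))); print(a,"scene crop",(proj(f,m)-[160,60])*4)
E
```

```text
t 10.075
q [-7.5000e-03  3.7890e-01  2.2330e-01  6.0000e-04 -1.4098e+00 -1.9229e+00]
eef_pos [ 0.6811 -0.1971  0.308 ]
ee_rot [ 3.1363e+00 -1.3000e-03  1.2113e+00]
force [-0.0549 -0.2778 -0.1812]
moment [-0.0349  0.0208 -0.0218]
width 0.057
scene [(0.76, [217.7, 152.0, 14.0, 21.0])]
top [(0.67, [304.9, 180.2, 14.7, 17.0])]
2.28 scene crop [[-20.68842625 278.65125577]]
2.4 scene crop [[-37.38733252 299.14744357]]
```

View pics/s4.png

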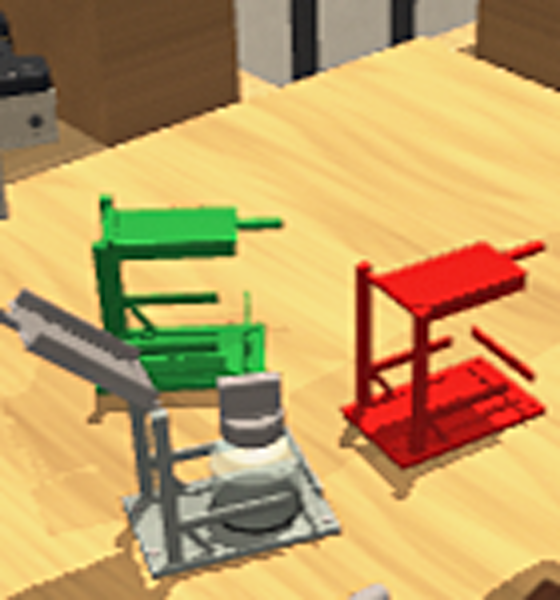

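View pics/t4.png

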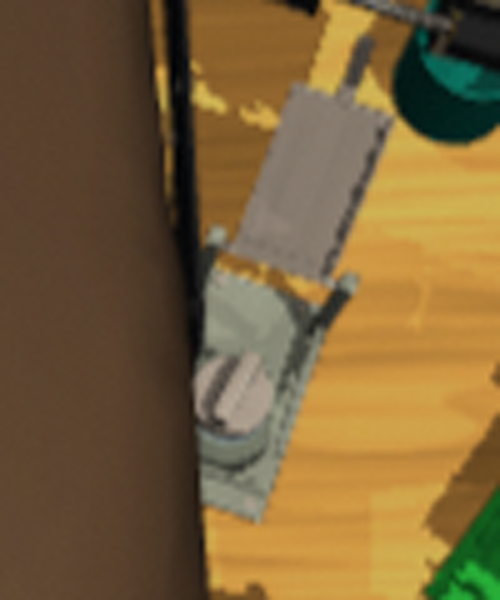

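Emit:
apply_moves(
  deltas="0 -4 0 0; 0 -4 0 0; 0 -1 0 0; 0 0 0 0; 0 0 0 0",
)

```text
t: 10.9
eef_pos: [0.5962, -0.1657, 0.3041]
ee_rot: [-3.141, 0.0, 1.211]
force: [0.3, -0.2, 0.5]
width: 0.0573
```

```bash
python3 - <<'E'
from h import *
st(); f=save("wrist","w5",None,1.5); np.save("w5T.npy",f["cam_to_world"])
print("cap top centre pred",proj(f,W((0,0,.1)))*1.5,proj(f,W((0,0,.129)))*1.5)
for q in("cap_bar","cap"): print([(round(r["conf"],2),np.array(r["extent"])*1.5) for r in viewer.silhouettes("wrist",q)])
E
```

```text
t 10.9
q [ 4.4200e-02  2.2870e-01  5.6000e-03  1.0000e-04 -1.3483e+00 -1.9752e+00]
eef_pos [ 0.5962 -0.1657  0.3041]
ee_rot [-3.1411e+00  3.0000e-04  1.2106e+00]
force [ 0.2635 -0.2448  0.463 ]
moment [-0.0861 -0.0597  0.0197]
width 0.0573
cap top centre pred [[379.39807894 138.21783584]] [[379.38813768 139.49665522]]
[(0.75, array([343.65,  96.3 ,  73.2 ,  76.2 ]))]
[(0.78, array([345.6,  97.5,  68.7,  75. ])), (0.5, array([262.8 , 372.9 ,  70.8 , 141.45]))]
```

View pics/w5.png

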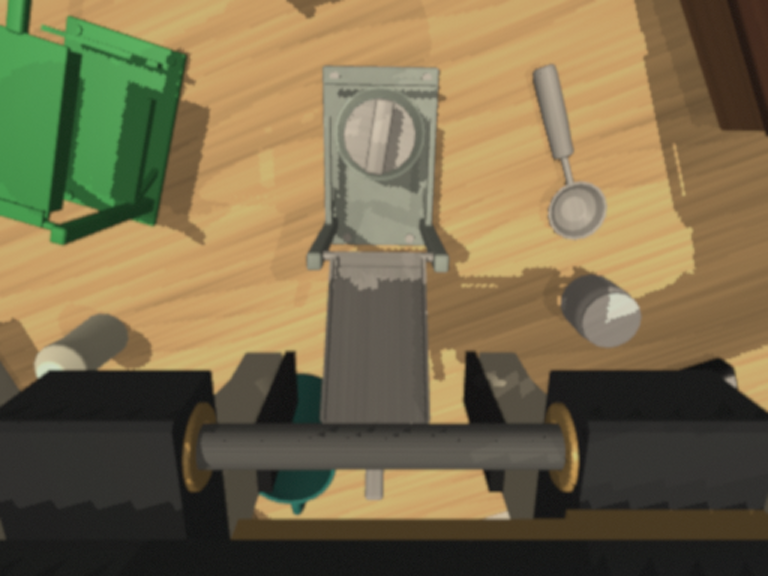

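```bash
python3 - <<'E'
from h import *
f=save("wrist","w6",(215,50,295,130),7.5)
P=lambda m:(proj(f,W(m))-[215,50]+.5)*7.5
print("base front corners",P((-.05,.048,.008)),P((-.05,-.048,.008)),"posts",P((.077,.041,.144)),P((.077,-.041,.144)))
print("bar top ctr",P((0,0,.129)),"x unit 10mm",P((.01,0,.129)),"y",P((0,.01,.129)))
E
```

```text
base front corners [[581.7874209  -10.83273368]] [[ -3.08268745 -11.42067319]] posts [[607.55353906 954.07855874]] [[-30.25436843 953.6078545 ]]
bar top ctr [[289.11940682 327.6820637 ]] x unit 10mm [[289.06171907 410.03958507]] y [[369.0820471  327.75494294]]
```

View pics/w6.png

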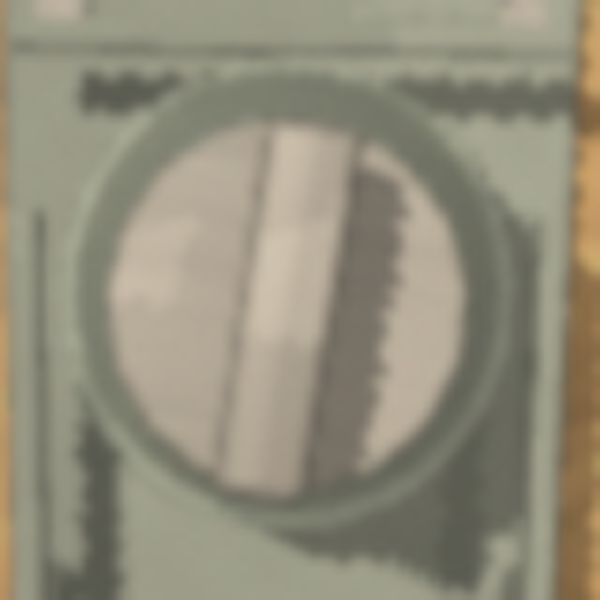

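```bash
python3 - <<'E'
from h import *
rel(W((-.002,0,.1065)),1.049)
E
```

```text
delta tool cm -0.02 -7.52 19.75 turn 0.161
```

Emit:
apply_moves(
  deltas="0 -3.75 0 0; 0 -3.75 0 0; 0 0 0 0.161; 0 0 4 0; 0 0 4 0; 0 0 4 0; 0 0 2 0; 0 0 0 0; 0 0 0 0",
)

```text
t: 12.22
eef_pos: [0.5261, -0.1392, 0.1656]
ee_rot: [3.141, -0.0, 1.05]
force: [-0.2, 0.8, 0.9]
width: 0.0569
```

```bash
python3 - <<'E'
from h import *
st(); rel(W((-.002,0,.1065)),1.049); save("wrist","w7",None,1.5); save("scene","s7",(160,60,300,210),4)
E
```

```text
t 12.225
q [ 1.0180e-01  1.9350e-01 -3.6500e-01  5.0000e-04 -1.0113e+00 -2.1939e+00]
eef_pos [ 0.5261 -0.1392  0.1656]
ee_rot [ 3.1405e+00 -2.0000e-04  1.0497e+00]
force [-0.1927  0.8179  0.9032]
moment [-0.0405 -0.1034  0.0481]
width 0.0569
delta tool cm -0.05 -0.05 5.91 turn 0.001
```

View pics/w7.png

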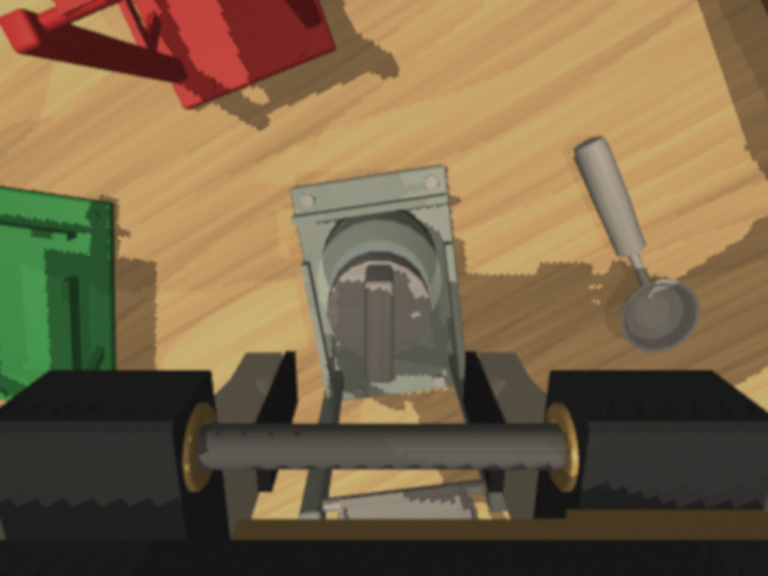

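View pics/s7.png

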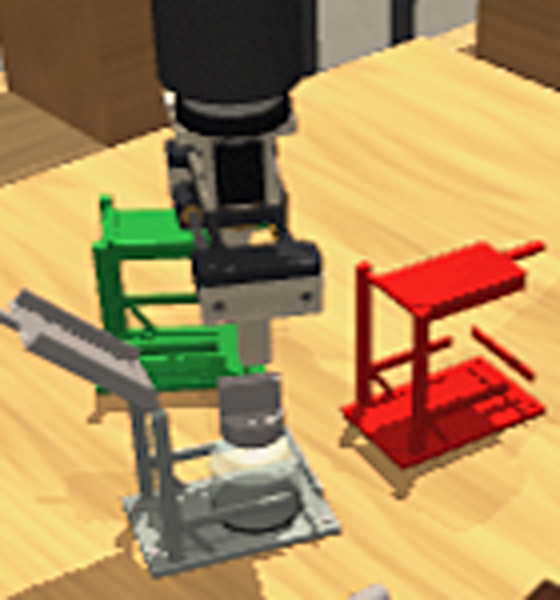

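Emit:
apply_moves(
  deltas="-0.05 -0.05 2 0; 0 0 2 0; 0 0 1 0; 0 0 0.8 0; 0 0 0 0; 0 0 0 0; 0 0 0 0",
)

```text
t: 13.2
eef_pos: [0.5249, -0.1393, 0.1072]
ee_rot: [3.141, -0.0, 1.05]
force: [-1.5, -0.4, 0.4]
width: 0.057
```

Emit:
apply_moves(
  deltas="0 0 0 0; 0 0 0 0; 0 0 0 0; 0 0 0 0; 0 0 0 0; 0 0 0 0; 0 0 0 0",
  gripper=1,
  squeeze=12,
)

```text
t: 14.08
eef_pos: [0.5246, -0.1392, 0.1066]
ee_rot: [-3.142, -0.0, 1.05]
force: [0.4, -0.4, 0.7]
width: 0.0117
```

```bash
python3 - <<'E'
from h import *
st()
E
```

```text
t 14.075
q [ 0.1017  0.2542 -0.4394 -0.     -0.8772 -2.1937]
eef_pos [ 0.5246 -0.1392  0.1066]
ee_rot [-3.1416 -0.      1.0496]
force [ 0.4014 -0.4074  0.7152]
moment [ 0.0131 -0.0317  0.0516]
width 0.0117
```

Emit:
apply_moves(
  deltas="0 0 0 -0.06; 0 0 0 -0.06; 0 0 0 -0.06; 0 0 0 -0.06; 0 0 0 -0.06; 0 0 0 0",
  squeeze=8,
)

```text
t: 14.82
eef_pos: [0.5246, -0.1393, 0.1066]
ee_rot: [-3.142, 0.0, 1.349]
force: [-0.1, -0.6, -0.4]
width: 0.012
```

```bash
cat >> h.py <<'E'
def feel(n=4):
    M=[];F=[];w=[]
    for i in range(n):
        s=readout.get_state(); M.append(s["moment"]);F.append(s["force"]);w.append(s["width"]); viewer.grab_frame("wrist")
    print("t",round(s["t"],2),"yaw",s["ee_rot"][2].round(4),"pos",s["eef_pos"].round(4),"M",np.mean(M,0).round(3),"sd",np.std(M,0).round(3),"F",np.mean(F,0).round(2),"w",np.mean(w).round(5))
E
python3 -c "
from h import *
feel()"
```

```text
t 14.97 yaw 1.3484 pos [ 0.5246 -0.1393  0.1067] M [-0.088  0.075 -0.022] sd [0.023 0.033 0.011] F [-0.48 -0.17 -0.01] w 0.01204
```

Emit:
apply_moves(
  deltas="0 0 0 -0.04; 0 0 0 -0.04; 0 0 0 0",
)

```text
t: 15.4
eef_pos: [0.5246, -0.1392, 0.1066]
ee_rot: [-3.141, -0.0, 1.429]
force: [0.3, -0.0, -0.1]
width: 0.0122
```

```bash
python3 -c "
from h import *
feel()"
```

```text
t 15.55 yaw 1.4286 pos [ 0.5246 -0.1392  0.1066] M [-0.066  0.062  0.008] sd [0.024 0.03  0.018] F [-0.27  0.03  0.09] w 0.01213
```

Emit:
apply_moves(
  deltas="0 0 0 -0.03; 0 0 0 -0.02; 0 0 0 0",
)

```text
t: 15.98
eef_pos: [0.5246, -0.1395, 0.1066]
ee_rot: [-3.141, 0.0, 1.48]
force: [0.9, -3.0, -1.1]
width: 0.0118
```

```bash
python3 -c "
from h import *
feel()"
```

```text
t 16.12 yaw 1.4793 pos [ 0.5246 -0.1394  0.1066] M [-1.159 -0.066 -0.044] sd [0.049 0.02  0.011] F [-0.05 -2.87 -1.24] w 0.01194
```

Emit:
apply_moves(
  deltas="0 0 0 -0.02; 0 0 0 0",
)

```text
t: 16.42
eef_pos: [0.5247, -0.1394, 0.1067]
ee_rot: [3.142, 0.0, 1.5]
force: [1.6, -5.1, -1.0]
width: 0.0124
```

```bash
python3 -c "
from h import *
feel()"
```

```text
t 16.57 yaw 1.4995 pos [ 0.5246 -0.1394  0.1067] M [-1.976 -0.127 -0.083] sd [0.067 0.026 0.031] F [ 0.65 -5.16 -0.86] w 0.01203
```

Emit:
apply_moves(
  deltas="0 0 0 0.03; 0 0 -0.1 0; 0 0 -0.1 0; 0 0 0 0",
)

```text
t: 17.12
eef_pos: [0.5242, -0.1392, 0.1085]
ee_rot: [-3.141, -0.0, 1.47]
force: [-1.4, -3.3, -2.3]
width: 0.0117
```

```bash
python3 -c "
from h import *
feel()"
```

```text
t 17.27 yaw 1.4696 pos [ 0.5243 -0.1392  0.1085] M [-1.238  0.41  -0.051] sd [0.026 0.056 0.026] F [-0.99 -3.06 -2.7 ] w 0.01185
```

Emit:
apply_moves(
  deltas="-0.05 0 -0.05 0; 0 0 -0.05 0; 0 0 0 0",
)

```text
t: 17.7
eef_pos: [0.525, -0.1396, 0.1099]
ee_rot: [3.141, -0.0, 1.47]
force: [-0.5, -1.3, -1.8]
width: 0.0121
```

```bash
python3 -c "
from h import *
feel()"
```

```text
t 17.85 yaw 1.4698 pos [ 0.5249 -0.1396  0.1098] M [-0.268 -0.039 -0.011] sd [0.038 0.063 0.029] F [-0.02 -1.13 -1.86] w 0.01199
```

Emit:
apply_moves(
  deltas="-0.03 0 -0.1 0; 0 0 -0.1 0; 0 0 0 0",
)

```text
t: 18.27
eef_pos: [0.5246, -0.14, 0.1118]
ee_rot: [3.141, -0.0, 1.47]
force: [1.0, -1.0, -1.0]
width: 0.0118
```

```bash
python3 -c "
from h import *
feel()"
```

```text
t 18.43 yaw 1.4695 pos [ 0.5245 -0.14    0.1116] M [-0.009 -0.01   0.003] sd [0.046 0.036 0.022] F [ 0.37 -0.1  -1.02] w 0.01197
```

Emit:
apply_moves(
  deltas="0 0 -0.2 0; 0 0 -0.2 0; 0 0 -0.2 0; 0 0 -0.2 0; 0 0 0 0",
)

```text
t: 19.1
eef_pos: [0.5247, -0.1401, 0.1199]
ee_rot: [3.141, -0.0, 1.47]
force: [-0.1, -0.3, -0.9]
width: 0.0117
```

```bash
python3 -c "
from h import *
feel(); save('scene','s8',(160,60,300,210),4)"
```

```text
t 19.25 yaw 1.4696 pos [ 0.5245 -0.14    0.1196] M [-0.007  0.015  0.015] sd [0.043 0.013 0.024] F [ 0.04  0.03 -1.37] w 0.01189
```

View pics/s8.png

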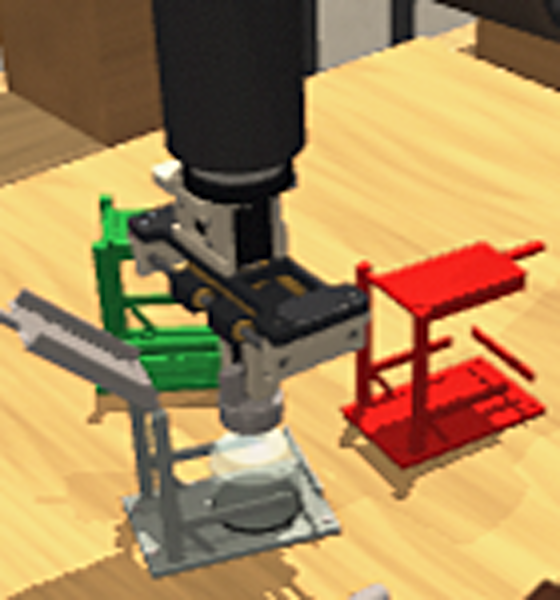

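Emit:
apply_moves(
  deltas="0 0 -0.6 0; 0 0 -1 0; 0 0 -2 0; 0 0 -3 0; 0 0 -3 0; 0 0 0 0",
  squeeze=14,
)

```text
t: 20.1
eef_pos: [0.5262, -0.1401, 0.2191]
ee_rot: [3.136, -0.0, 1.47]
force: [-0.2, -0.3, -1.9]
width: 0.0118
```

```bash
python3 - <<'E'
from h import *
feel(3); f=cam("top")
C=[atz(f,170+u/8-.5,150+v/8-.5,.07) for u,v in [(80,135),(418,85),(472,478),(125,515)]]
C=np.array(C);print(C.round(4));c=C.mean(0);print(c,[np.linalg.norm(C[i]-C[(i+1)%4]).round(3) for i in range(4)])
g=save("scene","s9",None,1.5)
print(proj(g,c)*1.5,proj(g,C)*1.5)
rel(np.array([c[0],c[1],.2]))
E
```

```text
t 20.2 yaw 1.4694 pos [ 0.5244 -0.1399  0.216 ] M [0.002 0.004 0.018] sd [0.025 0.054 0.014] F [ 0.2   0.4  -1.52] w 0.01183
[[0.6148 0.2659 0.07  ]
 [0.6315 0.1323 0.07  ]
 [0.4747 0.112  0.07  ]
 [0.4635 0.2459 0.07  ]]
[0.54610492 0.18903596 0.07      ] [np.float64(0.135), np.float64(0.158), np.float64(0.134), np.float64(0.153)]
[[449.73052773 347.52276426]] [[457.7190063  397.43739866]
 [389.0179917  354.90024835]
 [443.99946278 304.93185035]
 [507.60039781 341.22547245]]
delta tool cm 32.96 -1.13 1.48 turn None
```

View pics/s9.png

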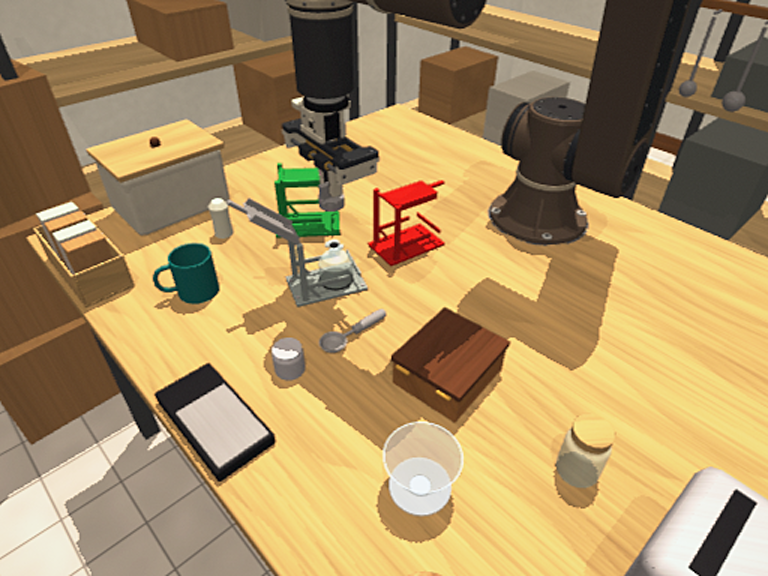

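Emit:
apply_moves(
  deltas="4.1 -0.14 0 0; 4.1 -0.14 0 0; 4.1 -0.14 0 0; 4.1 -0.14 0 0; 4.1 -0.14 0 0; 4.1 -0.14 0 0; 4.1 -0.14 0 0; 4.1 -0.14 0 0; 0 0 0 0; 0 0 0 0",
)

```text
t: 21.6
eef_pos: [0.5461, 0.1872, 0.2148]
ee_rot: [-3.14, 0.001, 1.47]
force: [0.1, -0.2, -1.6]
width: 0.012
```

Emit:
apply_moves(
  deltas="0 0 3 0; 0 0 3 0; 0 0 3 0; 0 0 1.5 0; 0 0 0 0; 0 0 0 0",
)

```text
t: 22.35
eef_pos: [0.5473, 0.1875, 0.1118]
ee_rot: [3.14, -0.001, 1.47]
force: [0.2, 0.6, -0.6]
width: 0.012
```

```bash
python3 - <<'E'
from h import *
feel(3); rel(np.array([.546,.189,.0966])); g=save("scene","s10",(230,160,370,290),5)
E
```

```text
t 22.45 yaw 1.4697 pos [0.5473 0.1877 0.1119] M [-0.02  -0.037  0.022] sd [0.035 0.017 0.014] F [ 0.1  -0.05 -0.72] w 0.01196
delta tool cm 0.12 -0.13 1.52 turn None
```

View pics/s10.png

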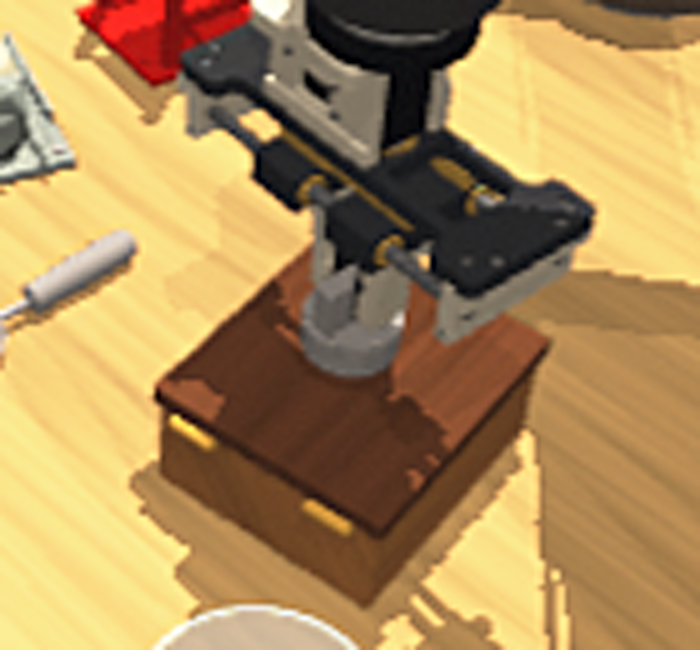

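Cap hangs upright about 15 mm over the lid's middle (crop (350,340)). Lowering slowly until contact is felt.

Emit:
apply_moves(
  deltas="0.1 -0.1 0.4 0; 0 0 0.4 0; 0 0 0.3 0; 0 0 0.2 0; 0 0 0 0; 0 0 0 0",
)

```text
t: 23.3
eef_pos: [0.5457, 0.1885, 0.0977]
ee_rot: [3.142, 0.0, 1.47]
force: [0.1, -0.7, -0.9]
width: 0.0116
```

```bash
python3 -c "
from h import *
feel(3)"
```

```text
t 23.4 yaw 1.4696 pos [0.5457 0.1885 0.0978] M [0.03  0.038 0.007] sd [0.015 0.037 0.023] F [-0.45 -0.38 -1.27] w 0.0119
```

Emit:
apply_moves(
  deltas="0 0 0.1 0; 0 0 0 0",
)

```text
t: 23.7
eef_pos: [0.5457, 0.1885, 0.0967]
ee_rot: [3.141, -0.0, 1.47]
force: [-0.7, -0.6, -2.0]
width: 0.0116
```

```bash
python3 -c "
from h import *
feel(3)"
```

```text
t 23.8 yaw 1.4696 pos [0.5457 0.1885 0.0967] M [ 0.004 -0.052  0.014] sd [0.012 0.029 0.04 ] F [ 0.06 -0.58 -1.7 ] w 0.01173
```

Emit:
apply_moves(
  deltas="0 0 0.05 0; 0 0 0 0",
)

```text
t: 24.1
eef_pos: [0.5457, 0.1885, 0.0966]
ee_rot: [3.141, -0.0, 1.47]
force: [-2.6, 0.1, 4.7]
width: 0.0118
```

```bash
python3 -c "
from h import *
feel(3)"
```

```text
t 24.2 yaw 1.4697 pos [0.5457 0.1885 0.0966] M [-0.186  0.943  0.007] sd [0.021 0.049 0.028] F [-2.67 -0.22  5.04] w 0.01189
```

Emit:
apply_moves(
  deltas="0 0 0.05 0; 0 0 0 0",
)

```text
t: 24.5
eef_pos: [0.5457, 0.1885, 0.0966]
ee_rot: [3.141, -0.0, 1.47]
force: [-3.9, -0.4, 10.3]
width: 0.012
```

```bash
python3 -c "
from h import *
feel(3)"
```

```text
t 24.6 yaw 1.4699 pos [0.5457 0.1885 0.0966] M [-0.24   1.632  0.003] sd [0.019 0.016 0.037] F [-4.35 -0.85  9.71] w 0.01202
```

Emit:
apply_moves(
  deltas="0 0 -0.08 0; 0 0 0 0",
)

```text
t: 24.9
eef_pos: [0.5457, 0.1885, 0.0967]
ee_rot: [3.141, -0.0, 1.47]
force: [-2.0, -1.2, 5.1]
width: 0.0117
```

Emit:
apply_moves(
  deltas="0 0 0 0; 0 0 0 0; 0 0 0 0; 0 0 0 0; 0 0 0 0; 0 0 -2 0; 0 0 -3 0; 0 0 -4 0; 0 0 -4 0; 0 0 0 0",
  gripper=-0.4,
)

```text
t: 26.15
eef_pos: [0.5473, 0.1894, 0.2302]
ee_rot: [3.136, -0.004, 1.47]
force: [-0.5, 0.1, -1.2]
width: 0.0613
```

Emit:
apply_moves(
  deltas="0 -4 0 0; 0 -4 0 0; 0 -4 0 0; 0 0 0 0; 0 0 0 0; 0 0 0 0",
)

```text
t: 26.9
eef_pos: [0.4268, 0.2007, 0.2262]
ee_rot: [-3.141, 0.0, 1.469]
force: [-0.3, 0.7, 0.6]
width: 0.0612
```

```bash
python3 - <<'E'
from h import *
st(); g=save("scene","s11",None,1.5); save("top","t11",None,1.5)
E
```

```text
t 26.9
q [ 0.8583  0.0183 -0.4185  0.     -1.1345 -2.5308]
eef_pos [0.4268 0.2007 0.2262]
ee_rot [-3.1414e+00  4.0000e-04  1.4691e+00]
force [-0.2614  0.6759  0.6124]
moment [ 0.0168 -0.0609 -0.021 ]
width 0.0612
```

View pics/s11.png

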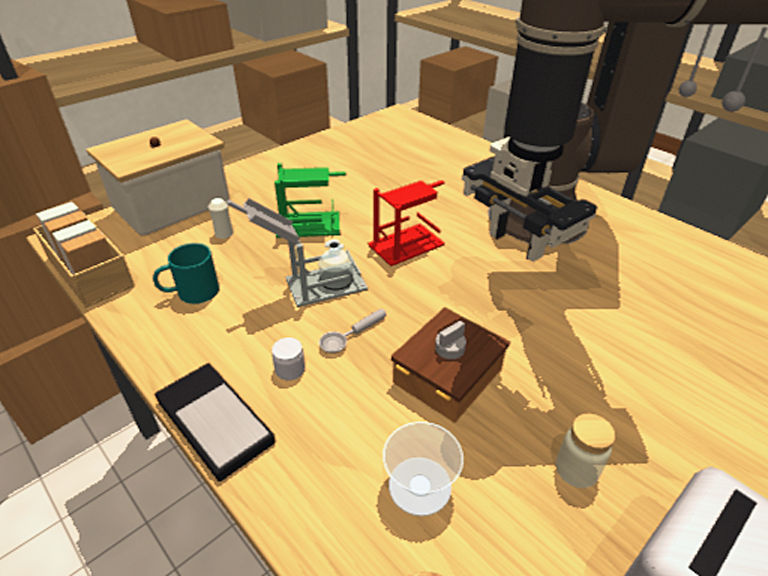

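View pics/t11.png

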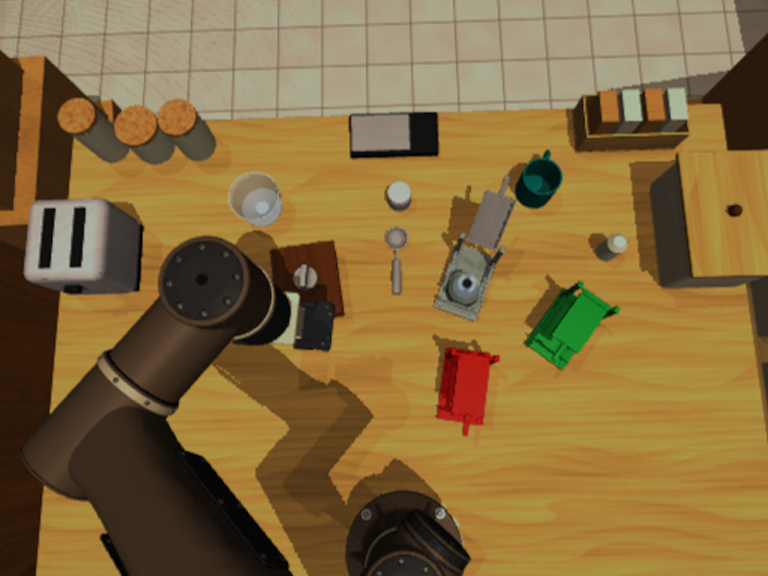

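The cap stands upright at the lid's middle (scene (452,340)), the tab lies back at its stop (265,215), and the bystanders are where they were. Handing in.

```bash
python3 -c "
from h import *
print(job.job_done())"
```

```text
the job is handed in; nothing more can be done
None
```

The creamer is open: the tab is flipped back, and the cap is off and standing bar upward on the wooden box's lid. I handed in at about 27 s of the 72 s allowed.

- **Tab:** I pinched the tongue of the grey bracket's tab, swung it to about 2.28 rad and let go. It dropped back to its stop, and later pictures show it still there.
- **Unscrewing:** I turned the cap counter-clockwise in small steps with a light grip and felt the stop at about 0.4 rad. The most I saw at the stop was about 5 N sideways and 0.08 N m of twist.
- **Lifting off:** I eased back 0.03 rad and shifted slightly to take off a 3 N side load. A short test lift then moved freely, so I raised the cap clear. The reading while it hung was only its weight, 1 to 1.5 N.
- **Placing:** I lowered it onto the lid until I felt contact, which reached about 10 N at the final step. I then backed off slightly, released and moved clear.

**Last checks:** the scene and top pictures show the cap upright at the lid's middle, the tab back and the other pantry things apparently unmoved. The gripper is clear of everything. No checks failed. The pictures put the cap's axis about 2 mm off my first bracket fit, so I used the pictured position for the grip.

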